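# Lock the brush spindle and hold the spring guard open

### The arm

A 7-joint arm with a two-finger parallel gripper is mounted at the origin on a cart in front of the work surface, level with it; the furniture and walls round the work are solid. World frame = base frame: x ahead of the robot, y to its left, z up, the work surface at z = 0. Lengths are in m, angles in rad, forces in N, time in s.
With the tool pointing down it reaches from about 0.35 to 0.775 m from the base axis. Payload 3.1 kg.
Tool frame: the origin (TCP) lies at the very end of the fingers, on their centre line; the grasp point (between the pads) lies 19 mm behind it (robot.grip_point_offset is the distance from the TCP to the grasp point, in m); z points along the fingers, y is the line along which they close (so a half turn about z gives the same grasp; the last joint's range is limited). The gripper opens to 85 mm and grips with 20 to 120 N. Pads are 22 mm wide; open, the fingers measure 114 mm over their backs; the gripper's body (76 mm by 85 mm) begins 54 mm behind the grasp point. The pads swing forward as they close: fully open they stand 13 mm farther back than shut.
Start: joints at [1.097, 0.311, 0.014, 1.512, -0.004, 1.319, -0.027], TCP at [0.23, -0.5, 0.231] pointing down, gripper open.
Joint ranges: [-2.7, 2.7], [-0.3, 1.91], [-1.27, 1.3], [0.12, 2.57], [-1.44, 4.58], [0.2, 2.03], [-3.05, 3.05]. Speed limits (rad/s): [2.79, 2.79, 3.14, 3.14, 3.14, 3.14, 3.14].

### API

Orientations are given as a rotation vector (axis times angle).
In Python, from bench import robot, snapshot gives the robot as it stands.
- The arm moves only by the tool servo_tool, never from a script. Its argument "steps" is a list that holds one entry, the list of rows, each a list of 7 numbers: the turn, a rotation vector about the tool's x, y, z in units of 1.5 rad (1.0 is 1.5 rad), then the shift along the tool's x, y, z in units of 1000 mm (1.0 is 1000 mm), then the opening, from 0 (shut) to 1 (fully open). In form: [[[ax, ay, az, x, y, z, grip], ...]]. A call has 1 to 20 rows; each row is the pose to reach, as a shift and turn from the pose commanded when the call began, along the tool's axes at that moment; what a row does not reach only later rows make up. A row lasts 1/12 s, in which the tool goes at most 41.7 mm and 7.16 degrees, less where a joint would pass 70% of its speed; a pose out of reach is approached as far as the arm can. A call with a number of a shift or a turn outside -1 to 1 is refused whole. A call with a gripper value outside its range is refused whole. The fingers move at their own pace and stop on an object; "squeeze" is the grip in N (left out, the last holds). Time passes only in rows, so rows that repeat a pose let the fingers close. It gives the time, the measured TCP pose, the force, the opening and the grip force at its end, in the units of the state.
- robot.get_state(): the state, without advancing time (a new reading comes with each control period).
- snapshot(name): name is "scene" or "side" or "wrist"; returns a dict with "color" (420x560x3 uint8, red, green, blue), "mtx" (3x3 intrinsics, pixels), "D" ([k1, k2, p1, p2, k3] as OpenCV has them; the pictures are not rectified), "rvec" (rotation vector, rad) and "tvec" (3), from world to camera coordinates, as OpenCV has them. Camera axes: x right, y down, z forward; pixel columns grow to the right and rows downward; lengths in m; the calibration is good to about 2 mm. A picture is of the moment at which its call begins. There is no depth.
- robot.hand_in(): hands the job in; it is judged then, once.
The state is a dict: "t": time; "qpos": joint angles; "qd": joint speeds; "tau": joint torques, N m; "position": TCP position; "tool_rot": TCP orientation; "ft_force": force on the tool from outside, world axes, zero at the start; "moment": the same for the moment, N m; "finger_gap": finger opening in m; "grip_force": force on a finger pad.
Only numpy, scipy, OpenCV 4.12 (cv2) and the standard library are available. Lean on these libraries where they do the work, as an engineer would, in place of code of your own. Each camera call takes 0.05 s, during which the arm holds its last target. There are 200 camera calls.

### The job

Make the small bench brush deburring unit ready for a colleague to change its brush: with the guard still shut, turn the knurled lock ring on top of the drive housing clockwise until its lug points at the locked mark (the triple bar at the front of the housing top). Then take the spring-closed guard over the brush by its bar handle, lift it to 50 degrees from shut (the long line on the angle disc) and finish while still holding it there, because it springs shut if let go. Leave the ring at its mark and the loose things round the unit where they lie.

Things in the scene. Friction and masses are not known exactly. Their poses are not given: they have to be found in the camera images.
- deburrer: Fixed grey bench brush unit, 165 (x) x 250 (y) x 163 mm high; origin: centre of its underside. Its front (handle, key rest) faces own -x, own y is its left, z up. Right half (own y -0.120 to -0.012): drive housing, flat top at z 0.115, lock ring axis at own (0, -0.066). Left half (own y 0 to 0.12): brush chamber under the guard. Place and yaw vary.
- lock_ring (a joint): Angle of the lock ring (rad) about its vertical axis; grows clockwise seen from above, range 0 to 1.5. 0: lug at the free mark (a dot, right of the bars); 1.05: lug at the locked mark, pointing to the unit's front (own -x). Starts at 0 to 0.35, stays where it is left, needs about 0.06 N m to turn.
- lock_ring_grip (a point): Ring's axis at half its height. Knurled steel cylinder, 48 mm diameter, 26 mm high, from z 0.127 to 0.153, on a narrower neck 36 mm across above the housing top (z 0.115). One lug 10 mm wide, on its lower half, reaches 44 mm from the axis; grip the ring from above across its diameter, at right angles to the lug. Spindle end 8 mm above the ring.
- lug_tip (a point): Tip of the ring's one lug, 44 mm from the ring's axis; its direction from the axis is the way the ring points.
- locked_mark (a point): Where lug_tip is when the ring is exactly at its locked mark: 44 mm in front of the ring's axis (unit's own -x), over the raised triple bar on the housing top. The free mark is a dot 60 degrees from it, to the right.
- guard (a joint): Opening angle of the guard in rad: 0 shut (start), grows as its front is lifted, range 0 to 1.6; 0.873 is 50 degrees. A spring and its weight press it shut at every angle; about 4 N at the handle holds it.
- guard_handle (a point): Middle of the handle: round steel bar 12 mm thick, 88 mm long, along the unit's own y, on a post at each end; its centre is 32 mm above the guard plate, 0.142 m above the worktop when shut. From the hinge line it is 130 mm to the front and 34 mm up when shut; opening takes it up and back. It can turn between fingers that grip it from above, closing along own x.
- guard_hinge (a point): Middle of the hinge line, at the unit's own (0.066, 0.06, 0.108), along own y at the rear of the chamber. The guard is a grey sheet frame with clear window, 150 x 118 mm. Round the hinge on the unit's left side stands an angle disc, 92 mm across, a line every 10 degrees, a long one at 50, with a pointer on the guard.
- green_jar: Bystander: white jar with green lid, 49 x 49 x 50 mm, loose, origin under its centre; left of the unit.
- cylinder_brass: Bystander: brass lock cylinder, 17 x 72 x 29 mm, loose, origin under its centre; right of the unit.
- key_round3: Bystander: key, 76 x 27 x 10 mm, loose, origin under its centre; in front of the unit.
- padlock: Bystander: brass padlock lying flat, 73 x 44 x 16 mm, loose, origin under its centre; left of the unit.
- pliers_red: Bystander: pliers with red handles, 61 x 165 x 14 mm, loose, origin under its centre; right of the unit.

How it is judged:
On the way, in this order (a step that is already met when the one before it is completed fails the run):
1. the lock ring stands at its locked mark, the guard still shut (value of joint lock_ring between 0.91 and 1.19 rad and value of joint guard below 0.1 rad), for 0.3 s.
2. the guard is held open at 50 degrees by the gripper, the ring still locked (value of joint lock_ring between 0.91 and 1.19 rad and value of joint guard between 0.7727 and 0.9727 rad and contact force between the fingers and guard above 1 N), for 0.3 s.
At the end, for the whole second after the job is handed in: The gripper still holds the guard (contact over 1 N) at rest at 50 degrees from shut, within 5.7 degrees; nothing loose props it; the lock ring is within 8 degrees of its locked mark (all of step 2 and velocity of joint guard between -0.1 and 0.1 rad/s and contact force between guard and green_jar below 0.2 N and contact force between guard and cylinder_brass below 0.2 N and contact force between guard and key_round3 below 0.2 N and contact force between guard and padlock below 0.2 N and contact force between guard and pliers_red below 0.2 N); the arm keeps its last pose, push and grip.
It fails at once if the guard is opened (more than 9 degrees) while the lock ring is not at its locked mark (value of joint guard above 0.157 rad and not (value of joint lock_ring between 0.91 and 1.19 rad)).
It fails at once if a loose bystander is moved more than 3 cm (distance of any of green_jar, cylinder_brass, key_round3, padlock, pliers_red from where it was at the start of the episode above 0.03 m).
It also fails if it takes over 48 s, if anything falls off the work surface, if the arm or the gripper's body presses on something with over 40 N, if the wrist force passes 120 N, or if a joint passes its speed limit or range.

## Working session

There is one attempt and no reset: what is moved stays moved. The work goes in short steps, Python scripts to look and compute and a tool call to move; the robot and the scene stay as the last step left them, time stands still between calls to the robot, and variables do not carry over. Pictures are saved under pics/ and viewed, at most 10 in all, crops included, and the job is handed in when it is done.

Besides the shell and the picture viewer there is one more tool, called as name(argument=value, ...) on one line, values as JSON. servo_tool: Moves the arm, as the interface text tells. Shifts and turns lie within -1 to 1; 1 stands for 1000 mm of shift or 1.5 rad of turn. Its arguments: {"type":"object","properties":{"steps":{"type":"array"},"squeeze":{"type":"number"}},"required":["steps"]}

```bash
mkdir -p pics; ls; python3 - <<'E'
from bench import robot, snapshot
import cv2,numpy as np
s=robot.get_state(); print({k:np.round(v,3) for k,v in s.items()})
for n in ("scene","side"):
    d=snapshot(n); cv2.imwrite(f"pics/{n}0.png",d["color"][:,:,::-1])
    R=cv2.Rodrigues(np.array(d["rvec"]))[0]; print(n,-R.T@np.array(d["tvec"]).ravel(), R[2])
E
```

```text
pics
{'t': np.float64(0.0), 'qpos': array([ 1.097,  0.312,  0.014,  1.513, -0.004,  1.319, -0.027]), 'qd': array([-0.001,  0.001,  0.001,  0.   , -0.   ,  0.001, -0.   ]), 'tau': array([-0.0000e+00, -3.7991e+01,  1.4600e-01, -2.3059e+01,  1.2000e-02,
        1.4000e-02,  0.0000e+00]), 'position': array([ 0.23 , -0.499,  0.23 ]), 'tool_rot': array([-3.066e+00, -6.730e-01,  1.000e-03]), 'ft_force': array([ 0.572, -0.08 ,  0.451]), 'moment': array([-0.027,  0.021, -0.035]), 'grip_force': np.float64(0.0), 'finger_gap': np.float64(0.085)}
scene [0.23804969 0.54862598 0.68739138] [ 0.32387876 -0.63481124 -0.70151068]
side [ 0.36449465 -0.66477993  0.65659574] [ 0.18407177  0.7740785  -0.60573927]
```

View pics/scene0.png

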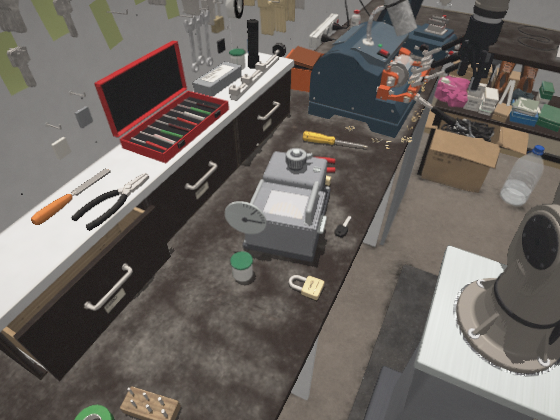

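View pics/side0.png

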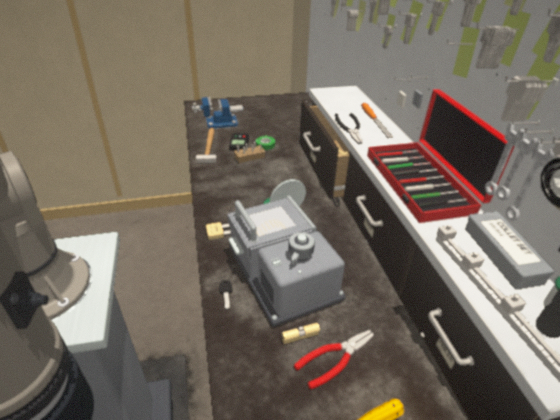

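The scene picture shows the unit with its ring near (296,158), the handle near (315,190) and the disc at (246,217). In the side picture the ring is at (301,243) and the disc at (289,193). I'll enlarge both.

```bash
python3 - <<'E'
import cv2,numpy as np
a=cv2.imread("pics/scene0.png")[140:265,220:340]; b=cv2.imread("pics/side0.png")[190:325,220:350]
a=cv2.resize(a,None,fx=3.3,fy=3.3,interpolation=2); b=cv2.resize(b,None,fx=3,fy=3,interpolation=2)
c=np.zeros((420,800,3),np.uint8); c[:a.shape[0],:a.shape[1]]=a[:420]; c[:b.shape[0],400:400+b.shape[1]]=b
cv2.imwrite("pics/crop1.png",c)
E
```

```text
(no output)
```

View pics/crop1.png

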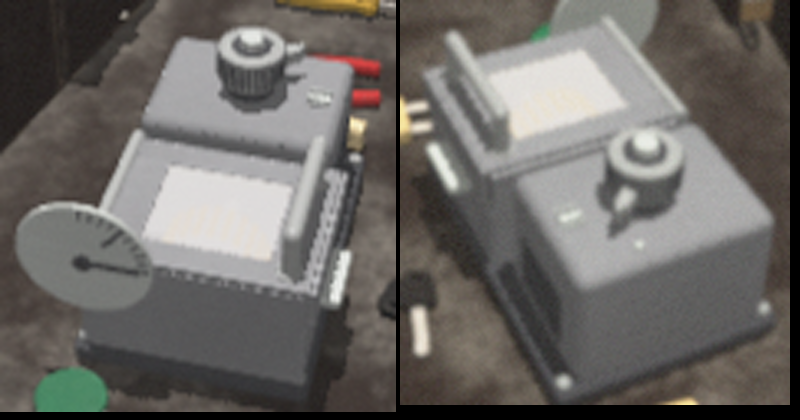

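The crop shows the ring with its lug pointing to front-right, between the dot (side pixel 300,271) and the bars (side 276,262; scene 317,169). The handle ends are at scene (316,184) and (308,211), and side (238,203) and (252,223). Next I cast rays onto planes at the known heights.

```bash
cat > h.py <<'E'
import cv2,numpy as np
from bench import robot, snapshot
def ray(d,p):
    R=cv2.Rodrigues(np.array(d["rvec"],float))[0]; c=-R.T@np.array(d["tvec"],float).ravel()
    u=cv2.undistortPoints(np.array([[p]],float),np.array(d["mtx"]),np.array(d["D"])).ravel()
    return c,R.T@np.array([u[0],u[1],1.])
def onz(d,p,z):
    c,v=ray(d,p); return (c+v*(z-c[2])/v[2])
def tri(d1,p1,d2,p2):
    A=np.zeros((3,3));b=np.zeros(3);L=[]
    for d,p in((d1,p1),(d2,p2)):
        c,v=ray(d,p);v/=np.linalg.norm(v);P=np.eye(3)-np.outer(v,v);A+=P;b+=P@c;L.append((c,P))
    x=np.linalg.solve(A,b);return x,[np.linalg.norm(P@(x-c)) for c,P in L]
E
python3 - <<'E'
from h import *
a=snapshot("scene");b=snapshot("side")
np.set_printoptions(precision=4,suppress=True)
for n,p,q,z in (("spindle",(296.7,151.5),(302.3,237.7),.161),("lug",(310.9,154.2),(293,260.7),.135),("bars",(316.7,169.4),(276.3,261.7),.117),("dot",None,(300,271.3),.116),("hR",(316.4,183.9),(252.3,223.3),.146),("hL",(308.2,211.2),(238,202.7),.146)):
    if p: print(n,onz(a,p,z)[:2],onz(b,q,z)[:2],*tri(a,p,b,q))
    else: print(n,onz(b,q,z)[:2])
E
```

```text
spindle [ 0.5331 -0.121 ] [ 0.5379 -0.1307] [ 0.5374 -0.1271  0.1568] [np.float64(0.001781161046552344), np.float64(0.0017811610465523124)]
lug [ 0.5126 -0.1596] [ 0.5138 -0.16  ] [ 0.5132 -0.16    0.1348] [np.float64(0.0005500143090439301), np.float64(0.0005500143090440331)]
bars [ 0.485  -0.1334] [ 0.4876 -0.1388] [ 0.4872 -0.1367  0.1145] [np.float64(0.0009953607550788359), np.float64(0.0009953607550789172)]
dot [ 0.525  -0.1707]
hR [ 0.4535 -0.0522] [ 0.4574 -0.0534] [ 0.4557 -0.0533  0.1453] [np.float64(0.001839964663513715), np.float64(0.0018399646635138124)]
hL [0.4352 0.0326] [0.4394 0.0198] [0.4388 0.0269 0.1402] [np.float64(0.0014007072708072579), np.float64(0.0014007072708072993)]
```

```bash
cat >> h.py <<'E'
from scipy.spatial.transform import Rotation as Ro
def Rt(ydir,tilt=0):
    "tool down, closing axis y at ydir deg; then tilt about tool x (deg)"
    t=np.radians(ydir); y=np.array([np.cos(t),np.sin(t),0]); z=np.array([0,0,-1.])
    return Ro.from_matrix(np.c_[np.cross(y,z),y,z])*Ro.from_euler('x',tilt,degrees=True)
def delta(p,R,p0=None,R0=None):
    s=robot.get_state(); p0=s["position"] if p0 is None else p0; R0=Ro.from_rotvec(s["tool_rot"]) if R0 is None else R0
    return np.round((R0.inv()*R).as_rotvec()/1.5,3),np.round(R0.inv().apply(np.array(p)-p0),4)
E
python3 - <<'E'
from h import *
print(delta((.5355,-.126,.25),Rt(-33.5)))
E
```

```text
(array([-0.001, -0.   , -0.369]), array([ 0.4336, -0.211 , -0.0191]))
```

servo_tool(steps=[[[0,0,-0.369,0.434,-0.211,-0.019,1],[0,0,-0.369,0.434,-0.211,-0.019,1],[0,0,-0.369,0.434,-0.211,-0.019,1],[0,0,-0.369,0.434,-0.211,-0.019,1],[0,0,-0.369,0.434,-0.211,-0.019,1],[0,0,-0.369,0.434,-0.211,-0.019,1],[0,0,-0.369,0.434,-0.211,-0.019,1],[0,0,-0.369,0.434,-0.211,-0.019,1],[0,0,-0.369,0.434,-0.211,-0.019,1],[0,0,-0.369,0.434,-0.211,-0.019,1],[0,0,-0.369,0.434,-0.211,-0.019,1],[0,0,-0.369,0.434,-0.211,-0.019,1],[0,0,-0.369,0.434,-0.211,-0.019,1],[0,0,-0.369,0.434,-0.211,-0.019,1],[0,0,-0.369,0.434,-0.211,-0.019,1],[0,0,-0.369,0.434,-0.211,-0.019,1]]])

```text
t: 1.53
position: [0.5351, -0.1284, 0.25]
tool_rot: [2.77, 1.481, -0.003]
ft_force: [-0.3, 0.8, -0.6]
finger_gap: 0.0856
grip_force: 0.0
```

```bash
python3 - <<'E'
from h import *
s=robot.get_state();print(s["position"],s["t"],delta((.5355,-.126,.25),Rt(-33.5)))
d=snapshot("wrist"); cv2.imwrite("pics/w1.png",d["color"][:,:,::-1])
R=cv2.Rodrigues(np.array(d["rvec"]))[0]; print(-R.T@np.array(d["tvec"]).ravel(),R[2])
for p in ((.5355,-.126,.161),(.4872,-.1367,.116),(.5132,-.16,.135)):
    print(cv2.projectPoints(np.array([p]),d["rvec"],d["tvec"],d["mtx"],d["D"])[0].ravel())
E
```

```text
[ 0.53510214 -0.1283797   0.24999961] 1.5333 (array([-0.   ,  0.001, -0.003]), array([ 0.0022, -0.001 , -0.    ]))
[ 0.58082061 -0.05752624  0.39179678] [-0.18200851 -0.27212712 -0.94489139]
[282.54731995 206.76543598]
[242.21455041 228.62118383]
[282.91285077 243.57786478]
```

View pics/w1.png

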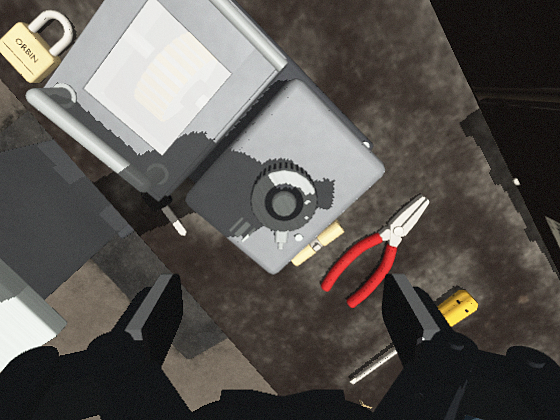

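In the wrist picture the spindle top is at (285,202), the lug tip at (281,246), the bars at (240,229), the dot at (299,238), and the handle ends are near (38,96) and (158,175).

```bash
python3 - <<'E'
from h import *
d=snapshot("wrist")
for n,p,z in (("sp",(285,202),.161),("lug",(281,246),.134),("bars",(240,229),.117),("dot",(299,238),.116),("hL",(38,96),.148),("hR",(156,177),.148),("hinge rod R",(285,72),.115)):
    print(n,onz(d,p,z))
A=onz(d,(285,202),.161)
for p,z in(((281,246),.134),((240,229),.117),((299,238),.116)):
    v=onz(d,p,z)-A;print(np.degrees(np.arctan2(v[1],v[0])),np.hypot(*v[:2]))
E
```

```text
sp [ 0.53888961 -0.12406733  0.161     ]
lug [ 0.5104733  -0.16136809  0.134     ]
bars [ 0.48580225 -0.1356641   0.117     ]
dot [ 0.52263505 -0.17090496  0.116     ]
hL [0.44237488 0.02358906 0.148     ]
hR [ 0.47047936 -0.06099024  0.148     ]
hinge rod R [ 0.58644651 -0.05318406  0.115     ]
-127.30072232533617 0.046891717920947915
-167.67748542820325 0.054339239669045004
-109.13884994603156 0.04957795633808938
```

```bash
python3 - <<'E'
from h import *
print(delta((.537,-.1255,.124),Rt(-35.5)))
E
```

```text
(array([0.   , 0.001, 0.02 ]), array([ 0.0034, -0.    ,  0.1262]))
```

servo_tool(steps=[[[0,0,0.02,0.0034,0,0.03,1],[0,0,0.02,0.0034,0,0.06,1],[0,0,0.02,0.0034,0,0.085,1],[0,0,0.02,0.0034,0,0.1,1],[0,0,0.02,0.0034,0,0.113,1],[0,0,0.02,0.0034,0,0.126,1],[0,0,0.02,0.0034,0,0.126,0.6],[0,0,0.02,0.0034,0,0.126,0.4],[0,0,0.02,0.0034,0,0.126,0.3],[0,0,0.02,0.0034,0,0.126,0.3],[0,0,0.02,0.0034,0,0.126,0.3],[0,0,0.02,0.0034,0,0.126,0.3],[0,0,0.02,0.0034,0,0.126,0.3],[0,0,0.02,0.0034,0,0.126,0.3]]], squeeze=40)

```text
t: 2.8
position: [0.5392, -0.1246, 0.1259]
tool_rot: [2.788, 1.442, 0.003]
ft_force: [0.1, -2.7, 5.8]
finger_gap: 0.0469
grip_force: 41.9
```

servo_tool(steps=[[[0,0,0.05,0,0,0,0.3],[0,0,0.1,0,0,0,0.3],[0,0,0.15,0,0,0,0.3],[0,0,0.2,0,0,0,0.3],[0,0,0.25,0,0,0,0.3],[0,0,0.3,0,0,0,0.3],[0,0,0.35,0,0,0,0.3],[0,0,0.4,0,0,0,0.3],[0,0,0.45,0,0,0,0.3],[0,0,0.495,0,0,0,0.3],[0,0,0.495,0,0,0,0.3],[0,0,0.495,0,0,0,0.3],[0,0,0.495,0,0,0,0.3],[0,0,0.495,0,0,0,0.3]]], squeeze=60)

```text
t: 3.97
position: [0.5403, -0.1262, 0.126]
tool_rot: [3.119, 0.331, 0.009]
ft_force: [2.2, -3.7, 4.0]
finger_gap: 0.0462
grip_force: 60.8
```

```bash
python3 - <<'E'
from h import *
s=robot.get_state();y=Ro.from_rotvec(s["tool_rot"]).apply([0,1,0]);print(np.degrees(np.arctan2(y[1],y[0])))
E
```

```text
-77.89864427415066
```

servo_tool(steps=[[[0,0,0,0,0,0,0.7],[0,0,0,0,0,0,1],[0,0,0,0,0,0,1],[0,0,0,0,0,0,1],[0,0,0,0,0,0,1],[0,0,0,0,0,-0.015,1],[0,0,0,0,0,-0.05,1],[0,0,0,0,0,-0.09,1],[0,0,0,0,0,-0.125,1],[0,0,0,0,0,-0.125,1],[0,0,0,0,0,-0.125,1]]])

```text
t: 4.88
position: [0.5396, -0.1232, 0.2521]
tool_rot: [3.122, 0.334, 0.009]
ft_force: [0.1, 1.3, -0.2]
finger_gap: 0.0856
grip_force: 0.0
```

```bash
python3 - <<'E'
from h import *
s=robot.get_state();print(s["t"],s["position"],s["ft_force"])
d=snapshot("wrist"); cv2.imwrite("pics/w2.png",d["color"][:,:,::-1])
for p in ((.538,-.125,.161),):
    print(cv2.projectPoints(np.array([p]),d["rvec"],d["tvec"],d["mtx"],d["D"])[0].ravel())
E
```

```text
4.8833 [ 0.53956425 -0.12323139  0.25209929] [ 0.0606641  1.3215248 -0.2205894]
[285.06849372 210.91189231]
```

View pics/w2.png

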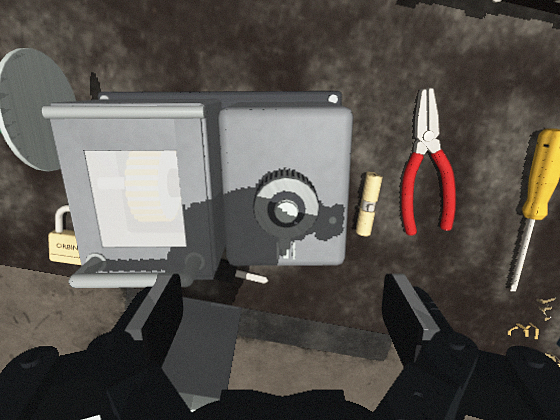

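The ring lug now points down-image (toward the front) near (288,245), close to the bars. I'll zoom in to confirm.

```bash
python3 - <<'E'
import cv2
a=cv2.imread("pics/w2.png")[165:275,215:365]; a=cv2.convertScaleAbs(cv2.resize(a,None,fx=5,fy=5,interpolation=2),alpha=1.4,beta=20); cv2.imwrite("pics/w2c.png",a)
E
```

```text
(no output)
```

View pics/w2c.png

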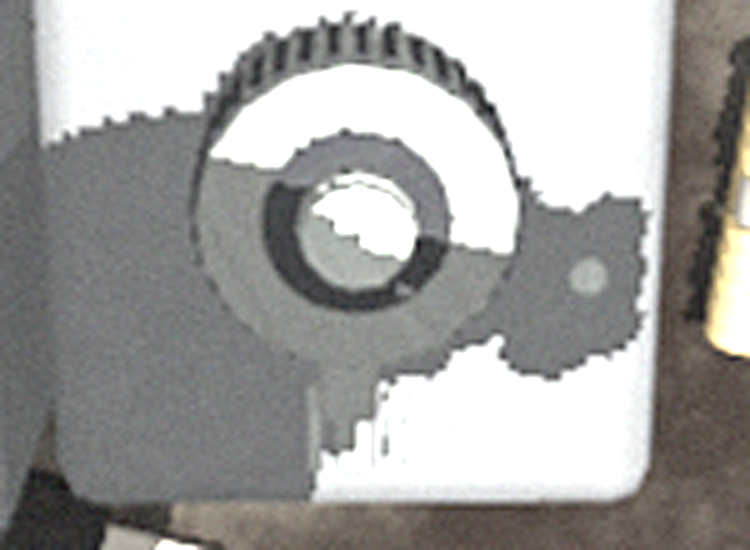

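```bash
python3 - <<'E'
from h import *
d=snapshot("wrist")
A=onz(d,(286.4,211),.161);print(A)
for n,p,z in(("lug",(284.3,254.5),.140),("bars",(285,251),.117),("dot",(215+588/5,165+276/5),.116)):
    q=onz(d,p,z)
    for C in (A,(.5375,-.125,0)):
        v=q-C;print(n,np.degrees(np.arctan2(v[1],v[0])),np.hypot(*v[:2]))
hL=onz(d,(75,282),.148);hR=onz(d,(183,278),.148);print(hL,hR)
E
```

```text
[ 0.53708154 -0.12553788  0.161     ]
lug -169.39950224160856 0.044574275023959546
lug -168.82544729571214 0.04508680220697094
bars -168.3146267956087 0.05298259058938985
bars -167.84130921990825 0.053503141667673546
dot -109.82366107303883 0.04664159866415722
dot -110.07960798798575 0.04728998853252438
[0.43929903 0.02308036 0.148     ] [ 0.46037092 -0.05916068  0.148     ]
```

```bash
python3 - <<'E'
from h import *
print(delta((.449,-.0145,.25),Rt(-40)))
E
```

```text
(array([-0.001,  0.001, -0.44 ]), array([-0.0633, -0.1248, -0.0014]))
```

servo_tool(steps=[[[0,0,-0.44,-0.0633,-0.1248,0,1],[0,0,-0.44,-0.0633,-0.1248,0,1],[0,0,-0.44,-0.0633,-0.1248,0,1],[0,0,-0.44,-0.0633,-0.1248,0,1],[0,0,-0.44,-0.0633,-0.1248,0,1],[0,0,-0.44,-0.0633,-0.1248,0,1],[0,0,-0.44,-0.0633,-0.1248,0,1]]])

```text
t: 5.57
position: [0.4481, -0.0144, 0.2475]
tool_rot: [-2.845, -1.329, 0.006]
ft_force: [0.1, -0.4, -0.5]
finger_gap: 0.0853
grip_force: 0.0
```

```bash
python3 - <<'E'
from h import *
print(delta((.449,-.0145,.25),Rt(11.5)))
E
```

```text
(array([-0.003,  0.001, -0.598]), array([ 0.0005,  0.0007, -0.0025]))
```

servo_tool(steps=[[[0,0,-0.6,0.001,0.001,-0.002,1],[0,0,-0.6,0.001,0.001,-0.002,1],[0,0,-0.6,0.001,0.001,-0.002,1],[0,0,-0.6,0.001,0.001,-0.002,1],[0,0,-0.6,0.001,0.001,-0.002,1],[0,0,-0.6,0.001,0.001,-0.002,1],[0,0,-0.6,0.001,0.001,-0.002,1],[0,0,-0.6,0.001,0.001,-0.002,1],[0,0,-0.6,0.001,0.001,-0.002,1],[0,0,-0.6,0.001,0.001,-0.002,1]]])

```text
t: 6.4
position: [0.4507, -0.0148, 0.2506]
tool_rot: [-1.989, -2.43, 0.001]
ft_force: [0.2, -0.5, 0.5]
finger_gap: 0.0855
grip_force: 0.0
```

```bash
python3 - <<'E'
from h import *
print(delta((.449,-.0145,.126),Rt(11.5)))
d=snapshot("wrist"); cv2.imwrite("pics/w3.png",d["color"][:,:,::-1])
for p in ((.449,-.0145,.148),): print(cv2.projectPoints(np.array([p]),d["rvec"],d["tvec"],d["mtx"],d["D"])[0].ravel())
E
```

```text
(array([-0.001, -0.   , -0.001]), array([ 0.0006, -0.0014,  0.1246]))
[281.29771118 204.02938212]
```

View pics/w3.png

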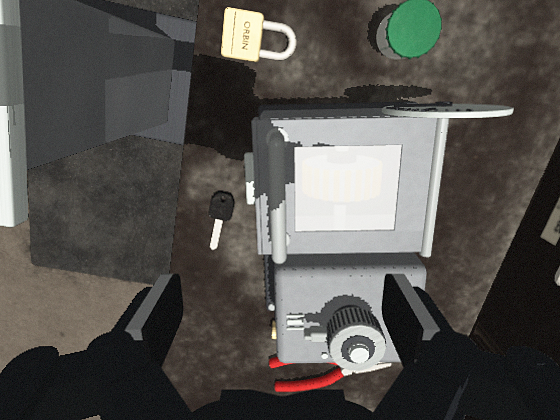

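The handle bar runs vertically at column 279, rows 130 to 262, so it is aligned with the tool and centred between the fingers. I descend and grip.

servo_tool(steps=[[[0,0,0,0.001,-0.002,0.035,1],[0,0,0,0.001,-0.002,0.07,1],[0,0,0,0.001,-0.002,0.09,1],[0,0,0,0.001,-0.002,0.105,1],[0,0,0,0.001,-0.002,0.115,1],[0,0,0,0.001,-0.002,0.124,1],[0,0,0,0.001,-0.002,0.124,0.6],[0,0,0,0.001,-0.002,0.124,0.3],[0,0,0,0.001,-0.002,0.124,0],[0,0,0,0.001,-0.002,0.124,0],[0,0,0,0.001,-0.002,0.124,0],[0,0,0,0.001,-0.002,0.124,0],[0,0,0,0.001,-0.002,0.124,0],[0,0,0,0.001,-0.002,0.124,0],[0,0,0,0.001,-0.002,0.124,0],[0,0,0,0.001,-0.002,0.124,0]]], squeeze=40)

```text
t: 7.78
position: [0.4469, -0.0146, 0.1277]
tool_rot: [-1.984, -2.433, 0.006]
ft_force: [-4.4, 0.7, 6.5]
finger_gap: 0.0104
grip_force: 39.0
```

```bash
python3 - <<'E'
import numpy as np
b=.015;L=.1344;a=np.arctan2(34,130)
for f in (3,6,10,14,18,22,26,30,34,38,41,44,46,48,49,50):
    p=np.radians(f);t=p/2
    print(f,round(t/1.5,3),round(.130-L*np.cos(a+p)-b*np.sin(t),4),round(-(L*np.sin(a+p)-.034)+b*np.cos(t)-b,4))
E
```

```text
3 0.017 0.0015 -0.0068
6 0.035 0.0035 -0.0134
10 0.058 0.0065 -0.0221
14 0.081 0.0102 -0.0306
18 0.105 0.0145 -0.0387
22 0.128 0.0193 -0.0465
26 0.151 0.0247 -0.0539
30 0.175 0.0305 -0.061
34 0.198 0.0368 -0.0676
38 0.221 0.0436 -0.0737
41 0.239 0.0489 -0.0779
44 0.256 0.0545 -0.0819
46 0.268 0.0583 -0.0843
48 0.279 0.0622 -0.0867
49 0.285 0.0641 -0.0878
50 0.291 0.0661 -0.0889
```

servo_tool(steps=[[[0.017,0,0,0,0.0015,-0.0068,0],[0.035,0,0,0,0.0035,-0.0134,0],[0.058,0,0,0,0.0065,-0.0221,0],[0.081,0,0,0,0.0102,-0.0306,0],[0.105,0,0,0,0.0145,-0.0387,0],[0.128,0,0,0,0.0193,-0.0465,0],[0.151,0,0,0,0.0247,-0.0539,0],[0.175,0,0,0,0.0305,-0.061,0],[0.198,0,0,0,0.0368,-0.0676,0],[0.221,0,0,0,0.0436,-0.0737,0],[0.239,0,0,0,0.0489,-0.0779,0],[0.256,0,0,0,0.0545,-0.0819,0],[0.268,0,0,0,0.0583,-0.0843,0],[0.279,0,0,0,0.0622,-0.0867,0],[0.285,0,0,0,0.0641,-0.0878,0],[0.291,0,0,0,0.0661,-0.0889,0],[0.291,0,0,0,0.0661,-0.0889,0],[0.291,0,0,0,0.0661,-0.0889,0],[0.291,0,0,0,0.0661,-0.0889,0]]])

```text
t: 9.37
position: [0.5096, -0.0006, 0.2175]
tool_rot: [-1.779, -2.183, 0.495]
ft_force: [-7.8, 0.3, 4.7]
finger_gap: 0.0102
grip_force: 39.0
```

```bash
python3 - <<'E'
from h import *
s=robot.get_state()
R=Ro.from_rotvec(s["tool_rot"]); bar=s["position"]-R.apply([0,0,.015]); 
R0=Ro.from_rotvec([-1.984,-2.433,.006]); bar0=np.array([.4469,-.0146,.1277])-R0.apply([0,0,.015])
dz=bar[2]-bar0[2]; dx=(bar-bar0)@R0.apply([0,1,0])
print(bar0,bar,dx,dz,"phi",np.degrees(np.arctan2(.034+dz,.130-dx))-14.65,np.hypot(.034+dz,.13-dx))
d=snapshot("scene")["color"][:,:,::-1]; e=snapshot("side")["color"][:,:,::-1]
a=cv2.resize(d[130:260,215:345],None,fx=3.07,fy=3.07,interpolation=2); b=cv2.resize(e[180:310,215:345],None,fx=3.07,fy=3.07,interpolation=2)
cv2.imwrite("pics/f.png",np.hstack([a,b]))
E
```

```text
[ 0.44696182 -0.01457643  0.14269985] [0.51594371 0.00068371 0.23098344] 0.0702566085005549 0.08828358313838958 phi 49.31151725260739 0.1360975662273922
```

View pics/f.png

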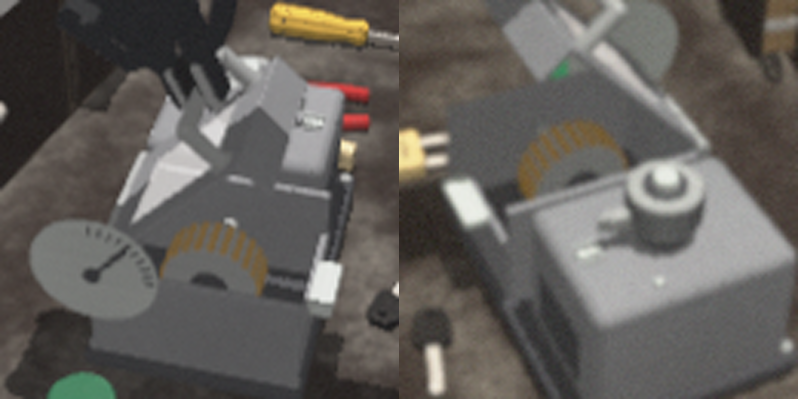

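The pointer at crop (125,247) lies on the disc's long 50° line. The lug at (605,225) points over the bars, and the arm pose gives 49.3°. I let it settle briefly, then hand in.

servo_tool(steps=[[[0,0,0,0,0,0,0],[0,0,0,0,0,0,0],[0,0,0,0,0,0,0],[0,0,0,0,0,0,0],[0,0,0,0,0,0,0],[0,0,0,0,0,0,0]]])

```text
t: 9.97
position: [0.5096, -0.0006, 0.2174]
tool_rot: [-1.779, -2.183, 0.494]
ft_force: [-7.2, -0.1, 4.5]
finger_gap: 0.0104
grip_force: 39.0
```

```bash
python3 -c "
from bench import robot
s=robot.get_state();print(s['position'],s['grip_force'],s['qd'].round(3) if hasattr(s['qd'],'round') else s['qd']);print(robot.hand_in())"
```

```text
[ 0.50959058 -0.0005661   0.21744453] 39.010276794433594 [-0.001 -0.001  0.    -0.002 -0.     0.    -0.002]
the job is handed in; nothing more can be done
None
```

I turned the lock ring to within about 2° of its locked mark with the guard shut, then lifted the guard to about 49° and handed in at about 10 s still holding it at 39 N grip; the hand-in returned no verdict.

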